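# Start the vice's hold-down bolt at the bottom of its deep well

### The job

Take the square-head bolt out of the wooden rack, lower it into the deep well in the boss beside the bench vice, feel for the thread start at the bottom without forcing it (never press harder than about 50 N), and screw it clockwise fully home so that its collar sits flush on the boss; then let go. Leave the pin and the other things on the bench where they are.

Things in the scene. Friction and masses are not known exactly. Their poses are not given: they have to be found in the camera images.
- bolt_head (a point): Centre of the square head of the steel bolt (about 0.2 kg) that hangs upright in one of the rack's two holes. Head 18 x 18 mm, 32 mm tall, flats facing the point's x and y axes; its top is 16 mm above this point, the top of the collar 16 mm below. Collar: round, 36 mm diameter, 6 mm thick, its underside (the seat) 22 mm below this point. z is the bolt's axis, up.
- bolt_teeth (a point): Point on the bolt's axis, 91.2 mm below bolt_head, between its two thread teeth: round bars 4 mm thick that stick out at opposite sides along x, 23 mm tip to tip, undersides 71 mm below the collar's seat. Shank 14 mm diameter; its tapered nose ends 10 mm below this point.
- well_mouth (a point): Centre of the mouth of the well, on the flat top of the upright square grey boss (56 x 56 mm, 95 mm tall) beside the bench vice. The well is upright, 25 mm diameter, with a 4 mm chamfer. The vice lies to the point's +y, its nearest jaw 155 mm from the well's axis, its top 150 mm above the bench.
- land (a point): Point on the well's axis 60 mm below the mouth, level with the top of a fixed two-start threaded insert (16 mm centre hole for the bolt's nose): a flat land with two opposite gaps, the thread starts, 36 degrees wide. Which way the gaps face is unknown, differs every time and does not follow this point's axes: it must be felt. Teeth on the land: collar's underside 11 mm above the boss.
- vice: The fixed vice with its boss; origin on the well's axis at the bench. Thread: with both teeth over the gaps (free over some 15 degrees, every 180) the bolt drops 7 mm, collar then 4 mm above the boss. From there, clockwise from above lowers it 4.8 mm per 100 degrees, with 1.6 mm axial play; collar on the boss after 90 degrees, tight at 125. Forcing: over 50 N between bolt and boss or thread.
- rack: Wooden bolt rack, 66 mm (x) by 180 mm (y), 90 mm tall, fixed; origin under its centre. Two through-holes, 27 mm diameter, at y = -50 and +50 mm, one holding the bolt, the other the pin, each hanging by its collar or head on the top face.
- pin_head (a point): Centre of the round head (36 mm diameter, 12 mm thick, not square) of a plain steel pin standing in the rack's other hole. Not to be used; leave it in place.
- wrench: Loose steel open-ended wrench lying on the bench, about 170 mm long along its x axis. Leave alone.
- carton: Loose closed cardboard carton, 90 x 60 x 50 mm, origin under its centre. Leave alone.
- offcut: Loose offcut of white square steel tube, 90 mm long along its x, 32 x 32 mm, lying on the bench, origin under its centre. Leave alone.
There are look-alikes about, which are no part of the job. What is shaped like the part that bears bolt_head but purple is not meant.

How it is judged:
By the outcome, as a careful person would: the job done as asked, in the order asked, and still so for the second after the job is handed in, with the robot touching nothing.
It also fails if it takes over 70 s, if anything falls off the work surface, if the arm or the gripper's body presses on something with over 40 N, if the wrist force passes 120 N, or if a joint passes its speed limit or range.

### The arm

A 7-joint arm with a two-finger parallel gripper is mounted at the origin on the work surface. World frame = base frame: x ahead of the robot, y to its left, z up, the work surface at z = 0. Lengths are in m, angles in rad, forces in N, time in s.
With the tool pointing down it reaches from about 0.4 to 0.925 m from the base axis. Payload 4.1 kg.
Tool frame: the origin (TCP) lies between the finger pads; the fingertips stand arm.tips_ahead ahead of it and the grasp point (between the pads) lies 5 mm behind it (arm.tips_ahead is the distance from the TCP to the fingertips, in m); x points along the fingers, z is the direction in which the jaws open and shut, and the axes are right-handed (so a half turn about x gives the same grasp; the last joint's range is limited). The gripper opens to 85 mm and grips with 20 to 120 N. Pads are 22 mm wide; open, the fingers measure 114 mm over their backs; the gripper's body (76 mm by 85 mm) begins 54 mm behind the grasp point. The pads swing forward as they close: fully open they stand 13 mm farther back than shut.
Start: joints at [-1.331, 0.398, 0.045, 1.537, -0.019, 1.207, -0.051], TCP at [0.216, 0.613, 0.245] pointing down, gripper open.
Joint ranges: [-2.82, 2.82], [-0.49, 2.23], [-1.37, 1.46], [0, 2.46], [-1.36, 4.5], [0.23, 2], [-2.94, 2.94]. Speed limits (rad/s): [2.57, 2.57, 3.14, 3.14, 3.14, 3.14, 3.14].

### API

Orientations are given as a unit quaternion [x, y, z, w].
In Python, from workcell import arm gives the robot as it stands.
- The arm moves only by the tool carry_out, never from a script. Its argument "plan" is text: rows parted by semicolons, each of 7 numbers parted by spaces: the shift along the tool's x, y, z in units of 60 mm (1.0 is 60 mm), then the turn, a rotation vector about the tool's x, y, z in units of 6 degrees (1.0 is 6 degrees), then the closure, from -1 (fully open) to 1 (shut). In form: dx dy dz wx wy wz hand; .... A call has 1 to 10 rows; each row is the pose to reach, as a shift and turn from the pose commanded when the call began, along the tool's axes at that moment; what a row does not reach only later rows make up. A row lasts 1/8 s, in which the tool goes at most 62.5 mm and 10.7 degrees, less where a joint would pass 70% of its speed; a pose out of reach is approached as far as the arm can. A call with a gripper value outside its range is refused whole. The fingers move at their own pace and stop on an object; "grip_force" is the grip in N (left out, the last holds). Time passes only in rows, so rows that repeat a pose let the fingers close. It gives the time, the measured TCP pose, the force and the opening at its end, in the units of the state.
- arm.observe(): the state, without advancing time (a new reading comes with each control period).
- arm.get_image(name): name is "side" or "top"; returns a dict with "image" (480x640x3 uint8, red, green, blue), "K" (3x3 intrinsics, pixels), "rvec" (rotation vector, rad) and "tvec" (3), from world to camera coordinates, as OpenCV has them. Camera axes: x right, y down, z forward; pixel columns grow to the right and rows downward; lengths in m; the calibration is good to about 2 mm. A picture is of the moment at which its call begins. There is no depth.
- arm.sign_off(): hands the job in, once; it reports no verdict.
The state is a dict: "time": time; "joint_positions": joint angles; "joint_velocities": joint speeds; "joint_efforts": joint torques, N m; "tool_pos": TCP position; "eef_rot": TCP orientation; "contact_force": force on the tool from outside, world axes, zero at the start; "ft_torque": the same for the moment, N m; "opening": finger opening in m.
Only numpy, scipy, OpenCV 4.12 (cv2) and the standard library are available. Lean on these libraries where they do the work, as an engineer would, in place of code of your own. Each camera call takes 0.05 s, during which the arm holds its last target.

## Working session

There is one attempt and no reset: what is moved stays moved. The work goes in short steps, Python scripts to look and compute and a tool call to move; the robot and the scene stay as the last step left them, time stands still between calls to the robot, and variables do not carry over. Pictures are saved under pics/ and viewed, and the job is handed in when it is done.

Besides the shell and the picture viewer there is one more tool, called after "Request:" by a JSON object that holds its "fn" and its "kwargs". carry_out: Moves the arm, as the interface text tells. Its arguments: {"type":"object","properties":{"plan":{"type":"string"},"grip_force":{"type":"number"}},"required":["plan"]}

```bash
ls; mkdir -p pics
python3 - <<'E'
from workcell import arm
import cv2,pickle
print(arm.observe(), arm.tips_ahead)
for n in("side","top"):
    d=arm.get_image(n); cv2.imwrite(f"pics/{n}0.png",d["image"][:,:,::-1]); pickle.dump(d,open(f"{n}0.pkl","wb"))
    print(n,d["K"],d["rvec"],d["tvec"])
E
```

```text
pics
{'time': 0.0, 'joint_positions': array([-1.33099634,  0.39918481,  0.04500752,  1.53789869, -0.01871058,
        1.20687727, -0.05073325]), 'joint_velocities': array([-1.71915020e-04, -1.23601944e-03,  1.06154528e-03, -1.74192110e-03,
        2.59358996e-03,  1.41251268e-03, -8.56318492e-05]), 'joint_efforts': array([-5.57139920e-04, -4.75110054e+01,  1.36431489e+00, -2.54224420e+01,
        1.14905904e-02,  9.11728246e-03, -5.78363469e-06]), 'tool_pos': array([0.21578861, 0.61248885, 0.24425922]), 'eef_rot': array([-0.40900605,  0.57765544,  0.40814585,  0.57658061]), 'contact_force': array([0.67154247, 0.67352748, 0.30309516]), 'ft_torque': array([-0.09929653, -0.00434165, -0.00672342]), 'opening': 0.0849591382256869} 0.014
side [[450.65421975   0.         317.14502463]
 [  0.         450.65421975 243.76175944]
 [  0.           0.           1.        ]] [ 0.48541058 -2.72680394  1.19227796] [0.52822226 0.27071531 0.70382864]
top [[586.458209     0.         318.34687847]
 [  0.         586.458209   242.24171317]
 [  0.           0.           1.        ]] [ 2.10863006 -2.14739207  0.187997  ] [-0.07185115  0.6232824   0.96296687]
```

View pics/side0.png

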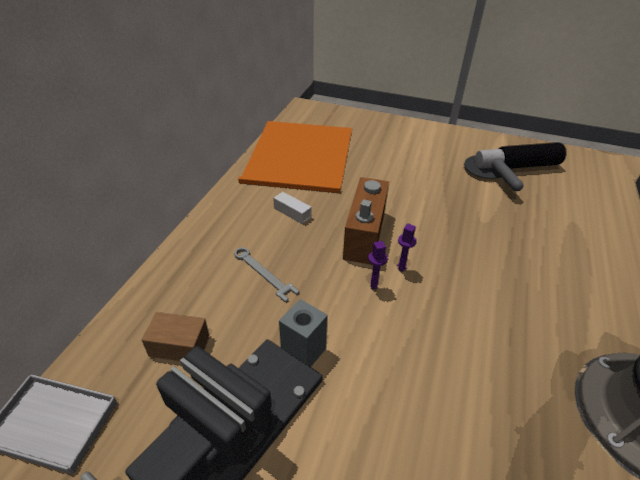

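View pics/top0.png

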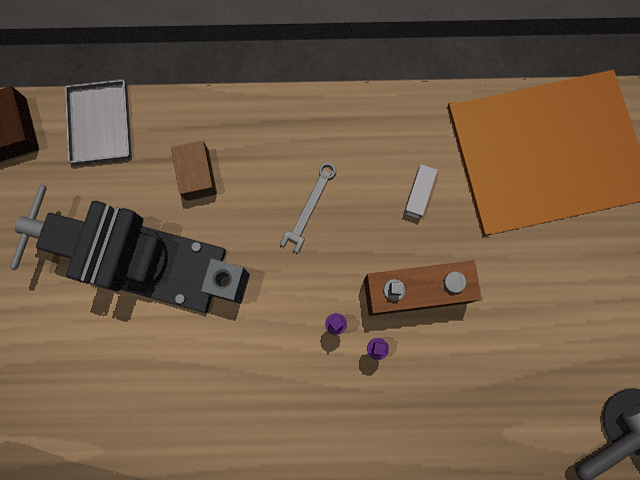

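```bash
cat > h.py <<'E'
import numpy as np,cv2,pickle
def load(n): return pickle.load(open(n+".pkl","rb"))
def proj(d,P): return cv2.projectPoints(np.array(P,float).reshape(-1,3),d["rvec"],d["tvec"],d["K"],None)[0].reshape(-1,2)
def ray(d,uv):
    R=cv2.Rodrigues(d["rvec"])[0]; C=-R.T@d["tvec"].reshape(3)
    v=R.T@np.linalg.inv(d["K"])@np.array([uv[0],uv[1],1.]); return C,v
def atz(d,uv,z):
    C,v=ray(d,uv); return C+v*(z-C[2])/v[2]
def tri(d1,u1,d2,u2):
    a,v=ray(d1,u1); b,w=ray(d2,u2); v/=np.linalg.norm(v); w/=np.linalg.norm(w)
    s=np.linalg.lstsq(np.c_[v,-w],b-a,rcond=None)[0]; p=a+s[0]*v;q=b+s[1]*w
    return (p+q)/2,np.linalg.norm(p-q)
def crop(d,c,w,h,s,fn):
    x,y=c; im=d["image"][y-h//2:y+h//2,x-w//2:x+w//2,::-1]; cv2.imwrite(fn,cv2.resize(im,None,fx=s,fy=s,interpolation=cv2.INTER_CUBIC))
E
python3 - <<'E'
from h import *
t=load("top0");s=load("side0")
for d in(t,s): print(ray(d,(320,240))[0], proj(d,[[0,0,0],[.216,.613,.245]]))
print(atz(t,(396,289),.128),atz(t,(223,280),.095),atz(t,(455,282),.102))
a=cv2.resize(t["image"][250:330,350:490,::-1],None,fx=5,fy=5,interpolation=cv2.INTER_CUBIC)
b=cv2.resize(s["image"][165:265,310:450,::-1],None,fx=5,fy=5,interpolation=cv2.INTER_CUBIC)
cv2.imwrite("pics/ct.png",a);cv2.imwrite("pics/cs.png",b)
cv2.imwrite("pics/bt.png",cv2.resize(t["image"][240:320,180:270,::-1],None,fx=7,fy=7,interpolation=cv2.INTER_CUBIC))
cv2.imwrite("pics/bs.png",cv2.resize(s["image"][290:370,260:350,::-1],None,fx=7,fy=7,interpolation=cv2.INTER_CUBIC))
E
```

```text
[ 0.44220976 -0.0827135   1.0576189 ] [[ 274.58868153  621.82806372]
 [-213.81527347  534.55043367]]
[0.39243644 0.49408617 0.67048698] [[ 655.36029361  417.09798202]
 [ 645.19833393 1418.72654443]]
[ 0.53118391 -0.20502776  0.128     ] [0.55440343 0.07519259 0.095     ] [ 0.5433676  -0.30530831  0.102     ]
```

View pics/ct.png

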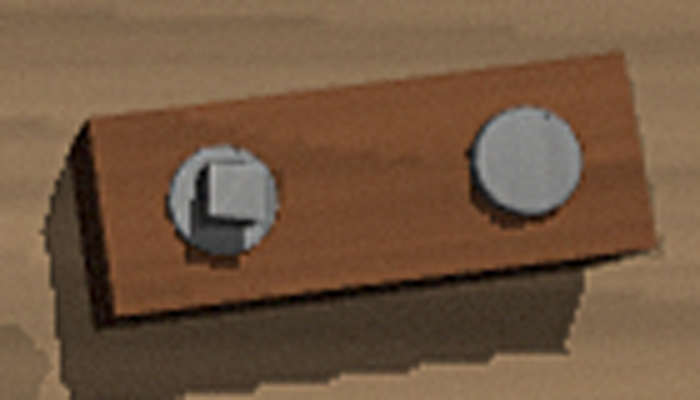

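View pics/cs.png

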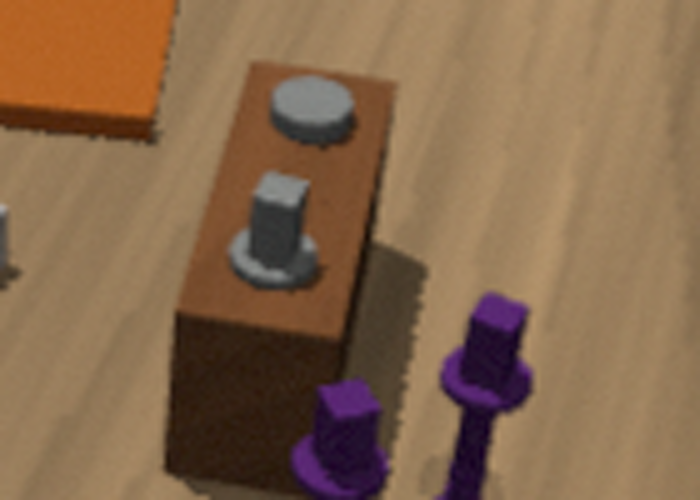

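View pics/bt.png

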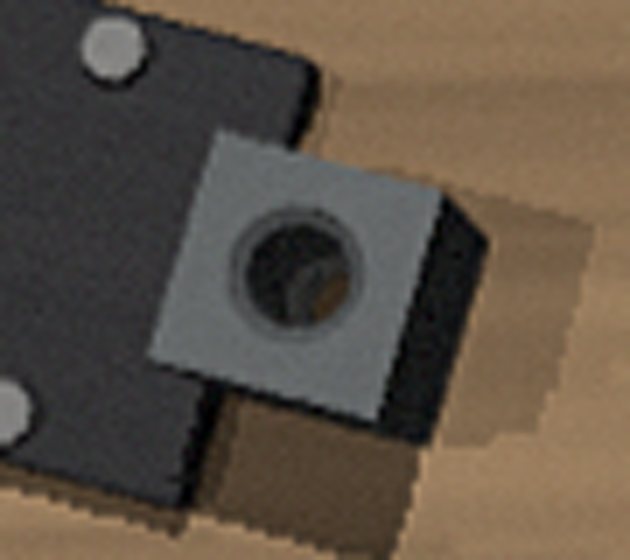

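View pics/bs.png

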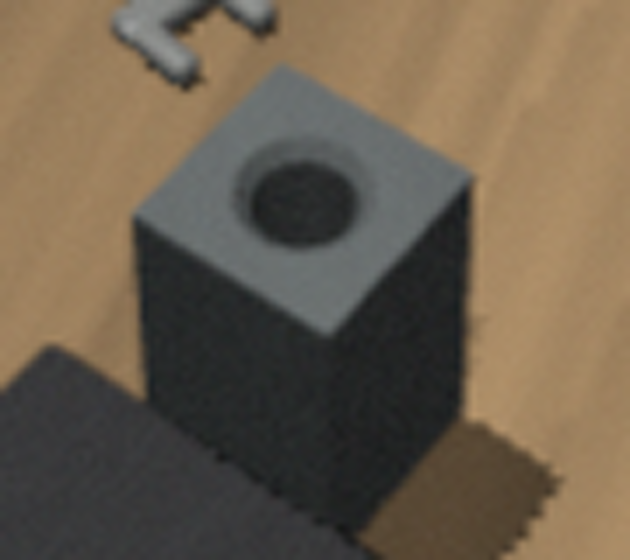

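Run:
```python
from h import *
t=load("top0");s=load("side0")
def c(d,x0,y0,w,h,k): return cv2.resize(d["image"][y0:y0+h,x0:x0+w,::-1],None,fx=k,fy=k,interpolation=cv2.INTER_CUBIC)
cv2.imwrite("pics/h1.png",np.hstack([c(t,380,272,30,36,13),c(s,352,195,30,36,13)]))
```

```text
(no output)
```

View pics/h1.png

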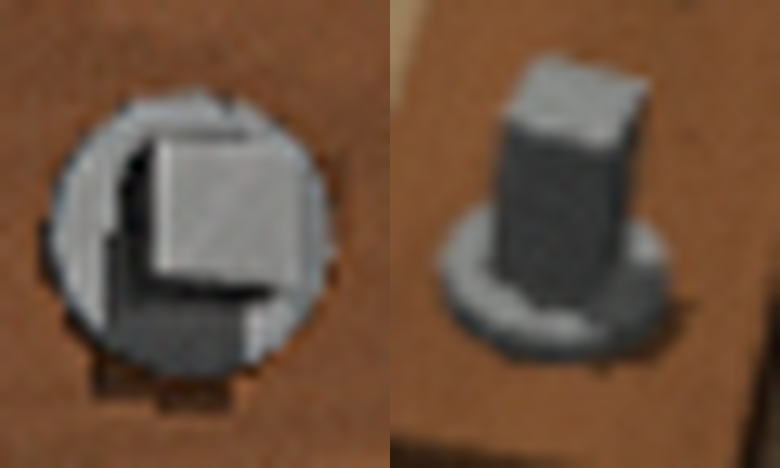

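```bash
cat > fit.py <<'E'
from h import *
from scipy.optimize import least_squares
t=load("top0");s=load("side0")
def up(p,x0,y0,k): p=np.array(p,float); return (p+.5)/k-.5+[x0,y0]
A=up([(158,138),(294,133),(299,287),(153,272)],380,272,13)
B=up([(155,52),(260,75),(242,143),(117,122)],352,195,13)
for n,d,P in(("top",t,A),("side",s,B)):
    W=np.array([atz(d,p,.128) for p in P]); print(n,W.round(4).tolist(),W.mean(0).round(4)); 
    for i in range(4):
        e=W[(i+1)%4]-W[i]; print("  edge",np.linalg.norm(e[:2]).round(4),np.degrees(np.arctan2(e[1],e[0])).round(1))
# rack top corners
R1=up([(90,120),(622,52),(655,248),(115,318)],350,250,5)
R2=up([(252,65),(397,85),(340,340),(180,308)],310,165,5)
for n,d,P in(("top",t,R1),("side",s,R2)):
    W=np.array([atz(d,p,.09) for p in P]); print("rack",n,W.mean(0).round(4)); 
    for i in range(4):
        e=W[(i+1)%4]-W[i]; print("  edge",np.linalg.norm(e[:2]).round(4),np.degrees(np.arctan2(e[1],e[0])).round(1))
# boss
B1=up([(218,130),(443,190),(378,420),(148,356)],180,240,7)
B2=up([(280,65),(472,180),(330,335),(133,215)],260,290,7)
for n,d,P in(("top",t,B1),("side",s,B2)):
    W=np.array([atz(d,p,.095) for p in P]); print("boss",n,W.mean(0).round(4)); 
    for i in range(4):
        e=W[(i+1)%4]-W[i]; print("  edge",np.linalg.norm(e[:2]).round(4),np.degrees(np.arctan2(e[1],e[0])).round(1))
print("well top",atz(t,up([(303,272)],180,240,7)[0],.093),"side",atz(s,up([(303,195)],260,290,7)[0],.095))
print("collar", atz(t,up([(190,233)],380,272,13)[0],.096), tri(t,A.mean(0),s,B.mean(0)), tri(t,B1.mean(0),s,B2.mean(0)))
# purple heads
print("purple",atz(t,(336,323),.12),atz(t,(378,348),.12))
E
python3 fit.py
```

```text
top [[0.5422, -0.1986, 0.128], [0.5425, -0.2153, 0.128], [0.5237, -0.2151, 0.128], [0.5258, -0.1974, 0.128]] [ 0.5336 -0.2066  0.128 ]
  edge 0.0167 -88.9
  edge 0.0188 179.4
  edge 0.0178 83.1
  edge 0.0164 -4.4
side [[0.5429, -0.2141, 0.128], [0.5264, -0.2143, 0.128], [0.5247, -0.197, 0.128], [0.5436, -0.1953, 0.128]] [ 0.5344 -0.2052  0.128 ]
  edge 0.0165 -179.6
  edge 0.0173 95.9
  edge 0.0191 5.2
  edge 0.0189 -92.1
rack top [ 0.5383 -0.2561  0.09  ]
  edge 0.179 -83.7
  edge 0.0657 -174.2
  edge 0.1796 96.3
  edge 0.0658 5.3
rack side [ 0.5398 -0.253   0.09  ]
  edge 0.0653 -172.8
  edge 0.1775 96.0
  edge 0.0642 3.4
  edge 0.1732 -83.6
boss top [0.5567 0.0769 0.095 ]
  edge 0.0556 -106.0
  edge 0.0561 164.5
  edge 0.0565 73.5
  edge 0.0556 -16.4
boss side [0.5583 0.0796 0.095 ]
  edge 0.0562 163.0
  edge 0.0534 73.3
  edge 0.0554 -15.6
  edge 0.0547 -105.9
well top [0.55725144 0.07578492 0.093     ] side [0.5585629  0.07933201 0.095     ]
collar [ 0.53354347 -0.20617782  0.096     ] (array([ 0.53417855, -0.20668361,  0.12680106]), np.float64(0.0010440935356009666)) (array([0.55797919, 0.07770877, 0.09155647]), np.float64(0.0020303665397550393))
purple [ 0.47973743 -0.10879953  0.12      ] [ 0.43956427 -0.17394103  0.12      ]
```

```bash
cat >> h.py <<'E'
from scipy.spatial.transform import Rotation as Ro
def st(o):
    R=Ro.from_quat(o["eef_rot"]).as_matrix()
    print("t%.2f"%o["time"],"tcp",o["tool_pos"].round(4),"q",o["joint_positions"].round(2),"F",o["contact_force"].round(1),"M",o["ft_torque"].round(2),"op",round(o["opening"],4))
    print(" tilt(deg)",np.degrees(np.arccos(-R[2,0])).round(2)," jaw yaw",np.degrees(np.arctan2(R[1,2],R[0,2])).round(2))
    return R
def to(o,p,yaw):
    """units for tool pointing straight down at p with jaw (tool z) yaw deg"""
    R=Ro.from_quat(o["eef_rot"]).as_matrix()
    y=np.radians(yaw); zc=np.array([np.cos(y),np.sin(y),0]); xc=np.array([0,0,-1.]); T=np.c_[xc,np.cross(zc,xc),zc]
    d=R.T@(np.array(p)-o["tool_pos"])/.06; r=np.degrees(Ro.from_matrix(R.T@T).as_rotvec())/6
    return d.round(3),r.round(3)
E
python3 - <<'E'
from h import *
from workcell import arm
o=arm.observe(); R=st(o); print(R.round(3))
for yaw in (0,90,180,-90): print(yaw,to(o,[.534,-.206,.2],yaw))
E
```

```text
t0.10 tcp [0.2158 0.6126 0.2444] q [-1.33  0.4   0.05  1.54 -0.02  1.21 -0.05] F [ 0.7 -0.4 -0.2] M [-0.03 -0.01  0.01] op 0.0856
 tilt(deg) 0.1  jaw yaw 70.59
[[-0.    -0.943  0.332]
 [-0.002  0.332  0.943]
 [-1.    -0.    -0.002]]
0 (array([  0.76 ,  -9.535, -11.104]), array([ 1.1765e+01, -1.4000e-02,  1.1000e-02]))
90 (array([  0.76 ,  -9.535, -11.104]), array([-3.235e+00, -1.700e-02, -2.000e-03]))
180 (array([  0.76 ,  -9.535, -11.104]), array([-1.8235e+01, -1.2000e-02, -1.5000e-02]))
-90 (array([  0.76 ,  -9.535, -11.104]), array([ 2.6765e+01, -3.0000e-03,  2.3000e-02]))
```

Request:
{"fn": "carry_out", "kwargs": {"plan": "0 -0.9 -0.6 0 0 0 -1; 0 -1.8 -1.2 -0.4 0 0 -1; 0 -2.7 -1.8 -0.8 0 0 -1; 0 -3.6 -2.4 -1.2 0 0 -1; 0 -4.4 -3.1 -1.6 0 0 -1; 0 -5.1 -3.8 -2 0 0 -1; 0 -5.6 -4.6 -2.3 0 0 -1; 0 -6.1 -5.4 -2.6 0 0 -1; 0 -6.6 -6.2 -2.9 0 0 -1; 0 -7.1 -7 -3.2 0 0 -1", "grip_force": 60}}

```text
time: 1.35
tool_pos: [0.4781, 0.0735, 0.2451]
eef_rot: [-0.499, 0.501, 0.499, 0.501]
contact_force: [0.6, 0.4, -0.4]
opening: 0.0854
```

Run:
```python
from h import *
from workcell import arm
o=arm.observe(); R=st(o)
for yaw in (0,90): print(yaw,to(o,[.534,-.206,.2],yaw))
```

```text
t1.35 tcp [0.4781 0.0735 0.2451] q [-0.58  0.1   0.37  1.93 -0.04  1.12  1.37] F [ 0.6  0.4 -0.4] M [ 0.01 -0.04 -0.  ] op 0.0854
 tilt(deg) 0.02  jaw yaw 89.86
0 (array([ 0.751, -0.943, -4.656]), array([ 1.4976e+01,  1.0000e-03, -3.0000e-03]))
90 (array([ 0.751, -0.943, -4.656]), array([-0.024,  0.003, -0.001]))
```

Request:
{"fn": "carry_out", "kwargs": {"plan": "0 -0.2 -0.9 0 0 0 -1; 0.1 -0.4 -1.8 0 0 0 -1; 0.3 -0.6 -2.7 0 0 0 -1; 0.5 -0.8 -3.6 0 0 0 -1; 0.7 -0.94 -4.4 0 0 0 -1; 0.75 -0.94 -4.66 0 0 0 -1; 0.75 -0.94 -4.66 0 0 0 -1; 0.75 -0.94 -4.66 0 0 0 -1"}}

```text
time: 2.35
tool_pos: [0.5341, -0.2022, 0.2004]
eef_rot: [-0.499, 0.5, 0.5, 0.501]
contact_force: [-0.3, 0.2, 0.1]
opening: 0.0854
```

```bash
cat > look.py <<'E'
from h import *
from workcell import arm
import sys
n=sys.argv[1]
for c in("side","top"):
    d=arm.get_image(c); cv2.imwrite(f"pics/{c}{n}.png",d["image"][:,:,::-1]); pickle.dump(d,open(f"{c}{n}.pkl","wb"))
o=arm.observe(); R=st(o)
E
python3 look.py 1
python3 - <<'E'
from h import *
from workcell import arm
s=load("side1");t=load("top1");o=arm.observe();print(to(o,[.534,-.206,.114],90))
cv2.imwrite("pics/m1.png",np.hstack([cv2.resize(x["image"][a:a+120,b:b+120,::-1],None,fx=3.3,fy=3.3,interpolation=cv2.INTER_CUBIC) for x,a,b in((s,130,310),(t,230,340))]))
E
```

```text
t2.45 tcp [ 0.5342 -0.2022  0.2006] q [-0.15  0.34  0.54  1.79 -0.2   1.07  2.04] F [-0.2  0.4 -1. ] M [ 0.01 -0.03 -0.  ] op 0.0852
 tilt(deg) 0.09  jaw yaw 89.97
(array([ 1.443,  0.004, -0.065]), array([-0.004,  0.012,  0.007]))
```

View pics/m1.png

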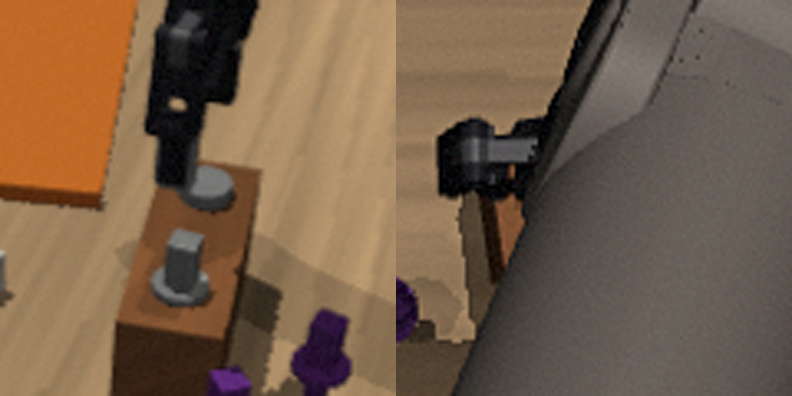

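Request:
{"fn": "carry_out", "kwargs": {"plan": "0.5 0 -0.06 0 0 0 -1; 1 0 -0.06 0 0 0 -1; 1.3 0 -0.06 0 0 0 -1; 1.44 0 -0.06 0 0 0 -1; 1.44 0 -0.06 0 0 0 -1; 1.44 0 -0.06 0 0 0 -0.3; 1.44 0 -0.06 0 0 0 0.1"}}

```text
time: 3.32
tool_pos: [0.5342, -0.2082, 0.1147]
eef_rot: [-0.5, 0.501, 0.499, 0.501]
contact_force: [-0.2, -0.1, 0.4]
opening: 0.0514
```

```bash
python3 look.py 2
python3 - <<'E'
from h import *
s=load("side2")
x=s;a,b=165,310
cv2.imwrite("pics/m2.png",cv2.resize(x["image"][a:a+90,b:b+120,::-1],None,fx=6,fy=6,interpolation=cv2.INTER_CUBIC))
E
```

```text
t3.42 tcp [ 0.534  -0.2081  0.1144] q [-0.1   0.44  0.51  1.87 -0.27  0.9   2.1 ] F [ 1.1 -0.1 -0.4] M [-0.04  0.03  0.01] op 0.0386
 tilt(deg) 0.06  jaw yaw 89.79
```

View pics/m2.png

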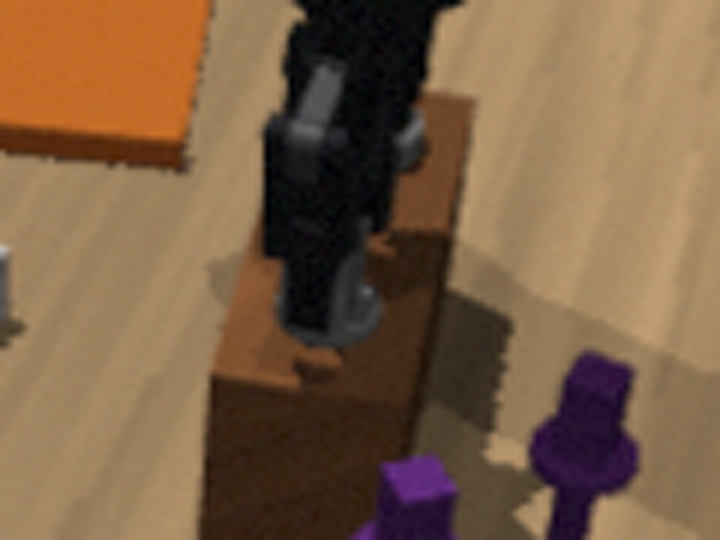

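Request:
{"fn": "carry_out", "kwargs": {"plan": "0 0 0.035 0 0 0 0.1; 0 0 0.035 0 0 0 0.5; 0 0 0.035 0 0 0 1; 0 0 0.035 0 0 0 1; 0 0 0.035 0 0 0 1; 0 0 0.035 0 0 0 1; 0 0 0.035 0 0 0 1", "grip_force": 80}}

```text
time: 4.3
tool_pos: [0.5338, -0.2057, 0.1141]
eef_rot: [-0.499, 0.501, 0.499, 0.501]
contact_force: [-1.3, 1.6, 5.7]
opening: 0.0169
```

```bash
python3 look.py 3
python3 - <<'E'
from h import *
s=load("side3")
x=s;a,b=165,310
print(proj(s,[[.534,-.206,.096],[.534,-.192,.1],[.534,-.206,.128]]))
cv2.imwrite("pics/m3.png",cv2.resize(x["image"][a:a+90,b:b+120,::-1],None,fx=6,fy=6,interpolation=cv2.INTER_CUBIC))
E
```

```text
t4.40 tcp [ 0.5338 -0.2057  0.1142] q [-0.1   0.44  0.51  1.87 -0.27  0.9   2.1 ] F [-1.8  2.8  6. ] M [ 0.36  0.26 -0.02] op 0.0167
 tilt(deg) 0.03  jaw yaw 89.8
[[365.3398991  214.48150066]
 [363.64333489 217.083982  ]
 [366.73309507 201.86369537]]
```

View pics/m3.png

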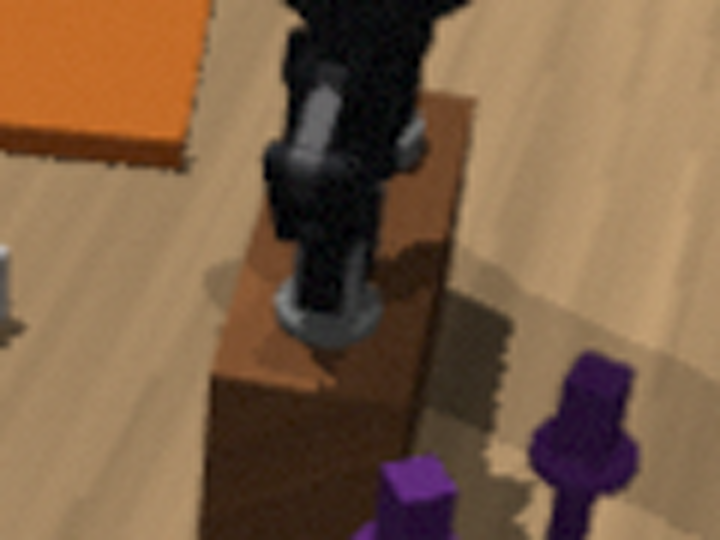

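Request:
{"fn": "carry_out", "kwargs": {"plan": "-0.1 0 0 0 0 0 1; -0.3 0 0 0 0 0 1; -0.7 0 0 0 0 0 1; -1.1 0 0 0 0 0 1; -1.5 0 0 0 0 0 1; -1.9 0 0 0 0 0 1; -1.9 0 0 0 0 0 1; -1.9 0 0 0 0 0 1"}}

```text
time: 5.4
tool_pos: [0.533, -0.2057, 0.227]
eef_rot: [-0.499, 0.501, 0.5, 0.501]
contact_force: [-0.9, 0.0, -3.1]
opening: 0.0167
```

```bash
python3 look.py 4
python3 - <<'E'
from h import *
from workcell import arm
s=load("side4")
x=s;a,b=130,310
cv2.imwrite("pics/m4.png",cv2.resize(x["image"][a:a+130,b:b+120,::-1],None,fx=4.5,fy=4.5,interpolation=cv2.INTER_CUBIC))
print(to(arm.observe(),[.557,.077,.228],90),to(arm.observe(),[.557,.077,.228],165))
E
```

```text
t5.50 tcp [ 0.5327 -0.2056  0.2265] q [-0.15  0.31  0.56  1.76 -0.18  1.12  2.03] F [-0.4  0.1 -1.6] M [ 0.02 -0.04  0.  ] op 0.0168
 tilt(deg) 0.15  jaw yaw 89.79
(array([-0.023, -0.387,  4.711]), array([-0.035,  0.006, -0.024])) (array([-0.023, -0.387,  4.711]), array([-12.535,   0.021,  -0.017]))
```

View pics/m4.png

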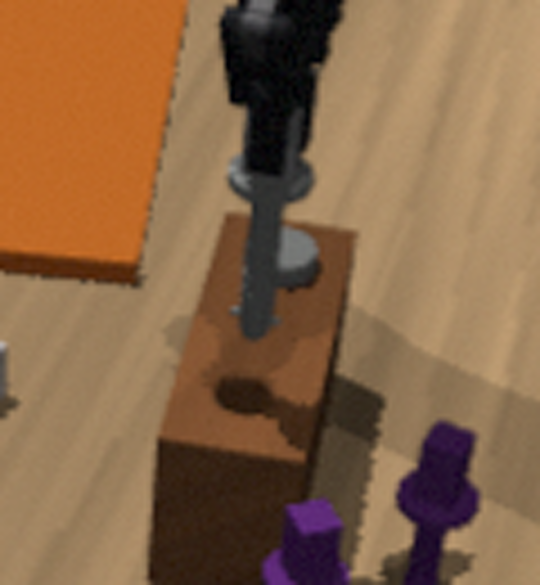

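Request:
{"fn": "carry_out", "kwargs": {"plan": "0 -0.04 0.5 -1.5 0 0 1; 0 -0.08 1 -3 0 0 1; 0 -0.12 1.6 -4.5 0 0 1; 0 -0.17 2.2 -6 0 0 1; 0 -0.22 2.8 -7.5 0 0 1; 0 -0.27 3.4 -9 0 0 1; 0 -0.32 4 -10.5 0 0 1; 0 -0.37 4.5 -12 0 0 1; 0 -0.39 4.71 -12.5 0 0 1; 0 -0.39 4.71 -12.5 0 0 1"}}

```text
time: 6.75
tool_pos: [0.5577, 0.0767, 0.2272]
eef_rot: [-0.7, 0.094, 0.701, 0.093]
contact_force: [-0.9, -0.5, -1.2]
opening: 0.0168
```

Request:
{"fn": "carry_out", "kwargs": {"plan": "0 0 0 0 0 0 1; 0 0 0 0 0 0 1"}}

```text
time: 7.0
tool_pos: [0.558, 0.0749, 0.2279]
eef_rot: [0.701, -0.095, -0.701, -0.094]
contact_force: [-0.4, -0.3, -2.4]
opening: 0.0167
```

```bash
python3 look.py 5
python3 - <<'E'
from h import *
from workcell import arm
s=load("side5");t=load("top5")
cv2.imwrite("pics/m5.png",np.hstack([cv2.resize(x["image"][a:a+160,b:b+110,::-1],None,fx=3.6,fy=3.6,interpolation=cv2.INTER_CUBIC) for x,a,b in((s,220,250),(t,200,160))]))
E
```

```text
t7.10 tcp [0.558  0.0755 0.2279] q [-0.39  0.26  0.21  1.77 -0.06  1.11  2.72] F [-0.6  0.2 -2.6] M [-0.01 -0.03 -0.03] op 0.0162
 tilt(deg) 0.01  jaw yaw 164.67
```

View pics/m5.png

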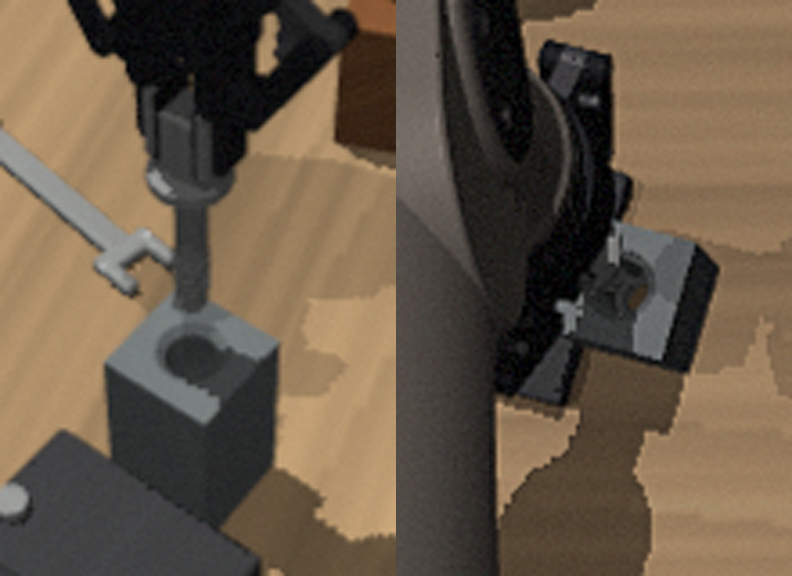

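Run:
```python
from h import *
from workcell import arm
s=load("side5");t=load("top5")
p=arm.observe()["tool_pos"]
ax=proj(s,[[p[0],p[1],z] for z in (.21,.203,.18,.15,.125)]); print(ax)
cv2.imwrite("pics/m6.png",cv2.resize(s["image"][255:345,265:335,::-1],None,fx=8,fy=8,interpolation=cv2.INTER_CUBIC)[:600])
w=[proj(s,[[.5575,.0778,.095]]),proj(s,[[.5575,.0778,.21]])];print(w)
print(proj(t,[p-[0,0,.1],[.5575,.0778,.095]]))
```

```text
[[303.46754194 265.44563687]
 [303.50494695 268.85399809]
 [303.62406597 279.70817755]
 [303.77124161 293.11888739]
 [303.88733637 303.69749436]]
[array([[303.82524714, 316.89492498]]), array([[303.2481979 , 266.61554287]])]
[[219.45586377 275.39518248]
 [221.44020457 278.16072536]]
```

View pics/m6.png

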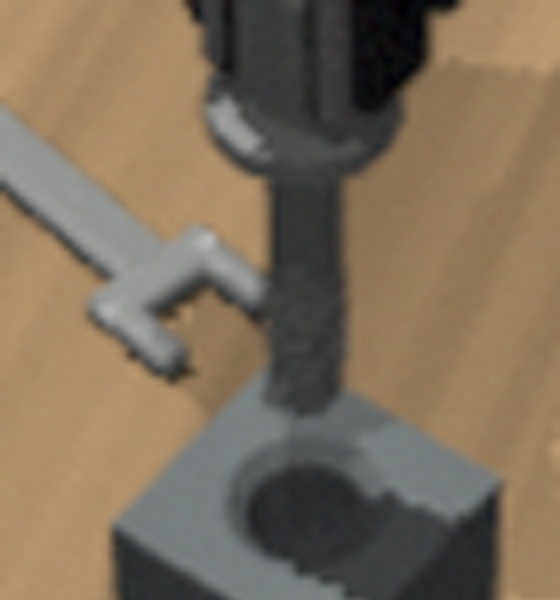

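Request:
{"fn": "carry_out", "kwargs": {"plan": "0 -0.035 0.018 0 0 0 1; 0.1 -0.035 0.018 0 0 0 1; 0.25 -0.035 0.018 0 0 0 1; 0.4 -0.035 0.018 0 0 0 1; 0.5 -0.035 0.018 0 0 0 1; 0.5 -0.035 0.018 0 0 0 1"}}

```text
time: 7.85
tool_pos: [0.5571, 0.0789, 0.1971]
eef_rot: [-0.7, 0.094, 0.701, 0.093]
contact_force: [-0.4, -0.2, -1.9]
opening: 0.0163
```

```bash
python3 look.py 7
python3 - <<'E'
from h import *
s=load("side7")
cv2.imwrite("pics/m7.png",cv2.resize(s["image"][255:345,265:335,::-1],None,fx=8,fy=8,interpolation=cv2.INTER_CUBIC)[:600])
E
```

```text
t7.95 tcp [0.5577 0.0789 0.198 ] q [-0.39  0.29  0.21  1.81 -0.07  1.05  2.72] F [-0.5  0.  -1.9] M [ 0.01 -0.01 -0.02] op 0.0165
 tilt(deg) 0.02  jaw yaw 164.79
```

View pics/m7.png

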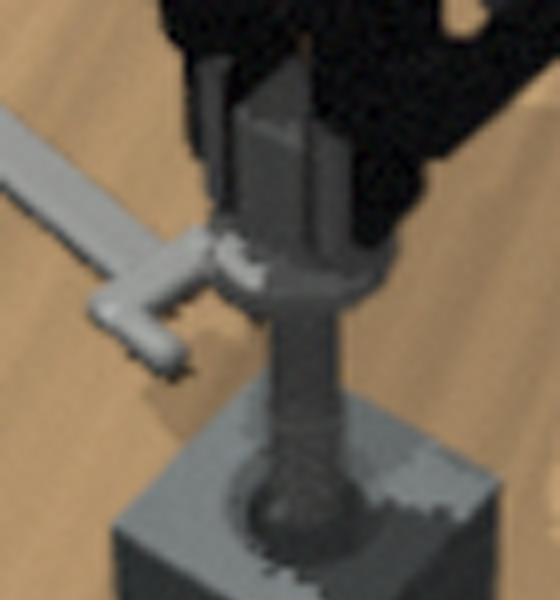

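Request:
{"fn": "carry_out", "kwargs": {"plan": "0.05 0 0 0 0 0 1; 0.1 0 0 0 0 0 1; 0.15 0 0 0 0 0 1; 0.2 0 0 0 0 0 1; 0.25 0 0 0 0 0 1"}}

```text
time: 8.57
tool_pos: [0.5575, 0.0785, 0.1827]
eef_rot: [-0.701, 0.094, 0.701, 0.094]
contact_force: [-0.9, -0.2, -1.7]
opening: 0.0169
```

```bash
python3 look.py 8
python3 - <<'E'
from h import *
s=load("side8")
cv2.imwrite("pics/m8.png",cv2.resize(s["image"][255:345,265:335,::-1],None,fx=8,fy=8,interpolation=cv2.INTER_CUBIC)[:600])
E
```

```text
t8.68 tcp [0.5572 0.0786 0.1823] q [-0.38  0.31  0.21  1.83 -0.07  1.02  2.73] F [-0.3 -0.7 -3.3] M [-0.32  0.03 -0.  ] op 0.0168
 tilt(deg) 0.05  jaw yaw 164.78
```

View pics/m8.png

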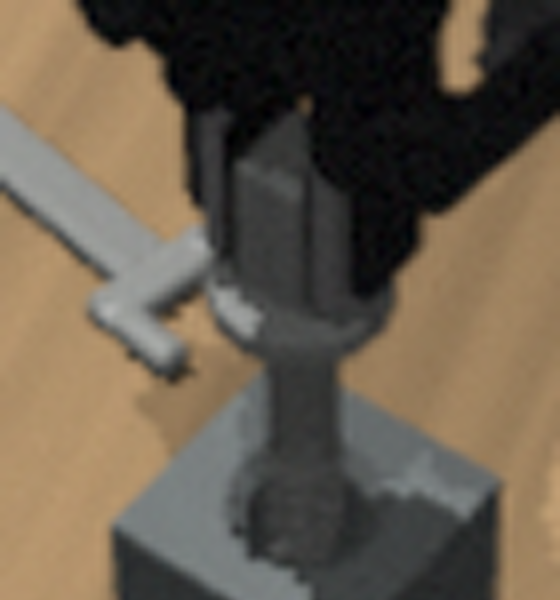

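Request:
{"fn": "carry_out", "kwargs": {"plan": "0.05 0.008 0 0 0 0 1; 0.1 0.008 0 0 0 0 1; 0.15 0.008 0 0 0 0 1; 0.2 0.008 0 0 0 0 1; 0.2 0.008 0 0 0 0 1"}}

```text
time: 9.3
tool_pos: [0.5572, 0.0785, 0.1704]
eef_rot: [-0.701, 0.094, 0.701, 0.094]
contact_force: [-0.5, -0.5, -1.7]
opening: 0.0169
```

```bash
cat > s.py <<'E'
from h import *
from workcell import arm
st(arm.observe())
E
python3 s.py
```

```text
t9.30 tcp [0.5572 0.0785 0.1704] q [-0.38  0.32  0.2   1.84 -0.08  0.99  2.73] F [-0.5 -0.5 -1.7] M [-0.28  0.1  -0.02] op 0.0169
 tilt(deg) 0.04  jaw yaw 164.79
```

Request:
{"fn": "carry_out", "kwargs": {"plan": "0.1 0.008 0 0 0 0 1; 0.2 0.008 0 0 0 0 1; 0.3 0.008 0 0 0 0 1; 0.4 0.008 0 0 0 0 1; 0.48 0.008 0 0 0 0 1; 0.5 0.008 0 0 0 0 1"}}

```text
time: 10.05
tool_pos: [0.5571, 0.0781, 0.1404]
eef_rot: [-0.701, 0.094, 0.701, 0.094]
contact_force: [-1.0, -1.0, -2.7]
opening: 0.0168
```

```bash
python3 s.py
```

```text
t10.05 tcp [0.5571 0.0781 0.1404] q [-0.38  0.35  0.2   1.87 -0.09  0.93  2.74] F [-1.  -1.  -2.7] M [-0.03  0.01 -0.  ] op 0.0168
 tilt(deg) 0.04  jaw yaw 164.8
```

Request:
{"fn": "carry_out", "kwargs": {"plan": "0.05 0 0 0 0 0 1; 0.1 0 0 0 0 0 1; 0.13 0 0 0 0 0 1; 0.13 0 0 0 0 0 1"}}

```text
time: 10.55
tool_pos: [0.5573, 0.078, 0.133]
eef_rot: [-0.701, 0.094, 0.701, 0.094]
contact_force: [0.5, -0.4, -1.7]
opening: 0.0166
```

```bash
python3 s.py
```

```text
t10.55 tcp [0.5573 0.078  0.133 ] q [-0.37  0.36  0.2   1.87 -0.09  0.92  2.74] F [ 0.5 -0.4 -1.7] M [-0.01  0.03 -0.08] op 0.0166
 tilt(deg) 0.0  jaw yaw 164.79
```

Request:
{"fn": "carry_out", "kwargs": {"plan": "0.017 0 0 0 0 0 1; 0.034 0 0 0 0 0 1; 0.05 0 0 0 0 0 1; 0.05 0 0 0 0 0 1"}}

```text
time: 11.05
tool_pos: [0.5574, 0.078, 0.1302]
eef_rot: [0.701, -0.094, -0.701, -0.094]
contact_force: [-0.0, 0.3, -1.7]
opening: 0.0167
```

```bash
python3 s.py
```

```text
t11.05 tcp [0.5574 0.078  0.1302] q [-0.37  0.37  0.2   1.87 -0.09  0.91  2.74] F [-0.   0.3 -1.7] M [-0.1   0.06 -0.02] op 0.0167
 tilt(deg) 0.01  jaw yaw 164.79
```

Request:
{"fn": "carry_out", "kwargs": {"plan": "0.01 0 0 0 0 0 1; 0.02 0 0 0 0 0 1; 0.025 0 0 0 0 0 1"}}

```text
time: 11.42
tool_pos: [0.5576, 0.078, 0.1297]
eef_rot: [0.701, -0.093, -0.701, -0.094]
contact_force: [-2.0, -0.5, 8.3]
opening: 0.0165
```

```bash
python3 s.py
```

```text
t11.43 tcp [0.5576 0.078  0.1297] q [-0.37  0.37  0.2   1.87 -0.09  0.91  2.74] F [-2.  -0.5  8.3] M [-0.21  0.7  -0.  ] op 0.0165
 tilt(deg) 0.04  jaw yaw 164.79
```

Request:
{"fn": "carry_out", "kwargs": {"plan": "0 0 0 1 0 0 1; 0 0 0 2 0 0 1; 0 0 0 2 0 0 1"}}

```text
time: 11.8
tool_pos: [0.5575, 0.0781, 0.1297]
eef_rot: [0.687, -0.166, -0.687, -0.167]
contact_force: [-2.3, -0.4, 6.4]
opening: 0.0166
```

```bash
python3 s.py
```

```text
t11.80 tcp [0.5575 0.0781 0.1297] q [-0.41  0.37  0.24  1.88 -0.11  0.91  2.55] F [-2.3 -0.4  6.4] M [-0.21  0.7  -0.04] op 0.0166
 tilt(deg) 0.03  jaw yaw 152.75
```

Works; still on the land. Continue.

Request:
{"fn": "carry_out", "kwargs": {"plan": "0.005 0 0 1 0 0 1; 0.005 0 0 2 0 0 1; 0.005 0 0 2 0 0 1"}}

```text
time: 12.18
tool_pos: [0.5575, 0.0782, 0.1296]
eef_rot: [0.666, -0.237, -0.666, -0.238]
contact_force: [-2.9, -0.3, 8.7]
opening: 0.0167
```

Request:
{"fn": "carry_out", "kwargs": {"plan": "0 0 0 1 0 0 1; 0 0 0 2 0 0 1; 0 0 0 2 0 0 1"}}

```text
time: 12.55
tool_pos: [0.5573, 0.0784, 0.1296]
eef_rot: [-0.637, 0.305, 0.638, 0.306]
contact_force: [-3.6, -0.3, 7.9]
opening: 0.0169
```

Request:
{"fn": "carry_out", "kwargs": {"plan": "0 0 0 1 0 0 1; 0 0 0 2 0 0 1; 0 0 0 2 0 0 1"}}

```text
time: 12.92
tool_pos: [0.5577, 0.0781, 0.1286]
eef_rot: [0.603, -0.37, -0.602, -0.37]
contact_force: [-0.8, -0.7, 2.4]
opening: 0.0168
```

```bash
python3 s.py
```

```text
t12.93 tcp [0.5577 0.0781 0.1286] q [-0.51  0.38  0.37  1.88 -0.17  0.91  1.98] F [-0.8 -0.7  2.4] M [-0.09  0.13  0.  ] op 0.0168
 tilt(deg) 0.06  jaw yaw 116.86
```

Request:
{"fn": "carry_out", "kwargs": {"plan": "0.015 0 0 0 0 0 1; 0.03 0 0 0 0 0 1; 0.03 0 0 0 0 0 1"}}

```text
time: 13.3
tool_pos: [0.5582, 0.0779, 0.1278]
eef_rot: [0.603, -0.37, -0.602, -0.371]
contact_force: [-1.8, -0.9, 8.1]
opening: 0.0171
```

```bash
python3 s.py
```

```text
t13.30 tcp [0.5582 0.0779 0.1278] q [-0.51  0.39  0.37  1.88 -0.17  0.91  1.98] F [-1.8 -0.9  8.1] M [-0.24  0.56 -0.16] op 0.0171
 tilt(deg) 0.1  jaw yaw 116.84
```

Request:
{"fn": "carry_out", "kwargs": {"plan": "0 0 0 0.4 0 0 1; 0 0 0 0.8 0 0 1; 0 0 0 0.8 0 0 1"}}

```text
time: 13.68
tool_pos: [0.5577, 0.078, 0.1266]
eef_rot: [0.587, -0.395, -0.586, -0.395]
contact_force: [0.3, -0.6, 0.7]
opening: 0.0164
```

```bash
python3 s.py
```

```text
t13.68 tcp [0.5577 0.078  0.1266] q [-0.53  0.39  0.39  1.88 -0.18  0.91  1.91] F [ 0.3 -0.6  0.7] M [-0.1  -0.07 -0.08] op 0.0164
 tilt(deg) 0.05  jaw yaw 112.07
```

Freed. Turn slightly more and lower.

Request:
{"fn": "carry_out", "kwargs": {"plan": "0.015 0 0 0.4 0 0 1; 0.03 0 0 0.6 0 0 1; 0.04 0 0 0.6 0 0 1; 0.04 0 0 0.6 0 0 1"}}

```text
time: 14.18
tool_pos: [0.5569, 0.0779, 0.1237]
eef_rot: [-0.573, 0.414, 0.574, 0.413]
contact_force: [0.2, -0.4, -2.6]
opening: 0.0169
```

```bash
python3 s.py
```

```text
t14.18 tcp [0.5569 0.0779 0.1237] q [-0.54  0.39  0.4   1.88 -0.19  0.9   1.85] F [ 0.2 -0.4 -2.6] M [-0.19 -0.02 -0.03] op 0.0169
 tilt(deg) 0.05  jaw yaw 108.41
```

Request:
{"fn": "carry_out", "kwargs": {"plan": "0.01 0 0 0 0 0 1; 0.02 0 0 0 0 0 1; 0.025 0 0 0 0 0 1; 0.025 0 0 0 0 0 1"}}

```text
time: 14.68
tool_pos: [0.5573, 0.078, 0.1231]
eef_rot: [-0.573, 0.414, 0.574, 0.414]
contact_force: [-2.7, -1.0, 3.5]
opening: 0.0163
```

```bash
python3 s.py
```

```text
t14.68 tcp [0.5573 0.078  0.1231] q [-0.54  0.4   0.4   1.88 -0.19  0.9   1.85] F [-2.7 -1.   3.5] M [-0.21  0.56 -0.01] op 0.0163
 tilt(deg) 0.02  jaw yaw 108.39
```

Request:
{"fn": "carry_out", "kwargs": {"plan": "0.004 0 0 0.8 0 0 1; 0.008 0 0 1.6 0 0 1; 0.012 0 0 2.4 0 0 1; 0.012 0 0 2.4 0 0 1"}}

```text
time: 15.18
tool_pos: [0.5573, 0.0787, 0.1226]
eef_rot: [-0.517, 0.482, 0.517, 0.483]
contact_force: [-3.0, -0.5, 6.7]
opening: 0.0168
```

```bash
python3 s.py
```

```text
t15.18 tcp [0.5573 0.0787 0.1226] q [-0.58  0.4   0.46  1.89 -0.22  0.9   1.63] F [-3.  -0.5  6.7] M [0.01 0.78 0.02] op 0.0168
 tilt(deg) 0.07  jaw yaw 93.98
```

Request:
{"fn": "carry_out", "kwargs": {"plan": "0.003 0 0 0.8 0 0 1; 0.006 0 0 1.6 0 0 1; 0.01 0 0 2.4 0 0 1; 0.01 0 0 2.4 0 0 1"}}

```text
time: 15.68
tool_pos: [0.5575, 0.0788, 0.122]
eef_rot: [-0.452, 0.543, 0.453, 0.544]
contact_force: [-2.3, 0.5, 5.8]
opening: 0.0166
```

```bash
python3 s.py
```

```text
t15.68 tcp [0.5575 0.0788 0.122 ] q [-0.62  0.42  0.51  1.89 -0.26  0.9   1.4 ] F [-2.3  0.5  5.8] M [ 0.07  0.65 -0.  ] op 0.0166
 tilt(deg) 0.08  jaw yaw 79.59
```

Request:
{"fn": "carry_out", "kwargs": {"plan": "0.005 0 0 1 0 0 1; 0.01 0 0 2 0 0 1; 0.015 0 0 3 0 0 1; 0.019 0 0 4 0 0 1; 0.024 0 0 5 0 0 1; 0.024 0 0 5 0 0 1"}}

```text
time: 16.42
tool_pos: [0.5578, 0.0791, 0.1205]
eef_rot: [-0.296, 0.641, 0.297, 0.642]
contact_force: [-2.3, 0.5, 4.9]
opening: 0.0167
```

```bash
python3 s.py
```

```text
t16.43 tcp [0.5578 0.0791 0.1205] q [-0.71  0.44  0.64  1.89 -0.33  0.91  0.95] F [-2.3  0.5  4.9] M [ 0.21  0.54 -0.01] op 0.0167
 tilt(deg) 0.11  jaw yaw 49.6
```

Request:
{"fn": "carry_out", "kwargs": {"plan": "0.005 0 0 1 0 0 1; 0.01 0 0 2 0 0 1; 0.014 0 0 3 0 0 1; 0.019 0 0 4 0 0 1; 0.023 0 0 5 0 0 1; 0.023 0 0 5 0 0 1"}}

```text
time: 17.18
tool_pos: [0.5583, 0.0792, 0.1192]
eef_rot: [-0.12, 0.696, 0.121, 0.698]
contact_force: [-1.6, 0.9, 5.9]
opening: 0.0166
```

```bash
python3 s.py
```

```text
t17.18 tcp [0.5583 0.0792 0.1192] q [-0.8   0.48  0.76  1.89 -0.42  0.93  0.5 ] F [-1.6  0.9  5.9] M [ 0.3   0.34 -0.06] op 0.0166
 tilt(deg) 0.14  jaw yaw 19.63
```

Request:
{"fn": "carry_out", "kwargs": {"plan": "0.004 0 0 1 0 0 1; 0.008 0 0 2 0 0 1; 0.008 0 0 2 0 0 1"}}

```text
time: 17.55
tool_pos: [0.5588, 0.0792, 0.1191]
eef_rot: [-0.047, 0.704, 0.048, 0.707]
contact_force: [-1.3, 1.5, 7.8]
opening: 0.0167
```

```bash
python3 s.py
```

```text
t17.55 tcp [0.5588 0.0792 0.1191] q [-0.84  0.5   0.82  1.89 -0.45  0.94  0.32] F [-1.3  1.5  7.8] M [ 0.28  0.37 -0.06] op 0.0167
 tilt(deg) 0.19  jaw yaw 7.63
```

Request:
{"fn": "carry_out", "kwargs": {"plan": "0 0 0 1 0 0 1; 0 0 0 2 0 0 1; 0 0 0 2 0 0 1"}}

```text
time: 17.92
tool_pos: [0.559, 0.0791, 0.1192]
eef_rot: [0.028, 0.705, -0.026, 0.708]
contact_force: [-0.5, 1.3, 6.2]
opening: 0.0163
```

```bash
python3 s.py
```

```text
t17.93 tcp [0.559  0.0791 0.1192] q [-0.87  0.52  0.87  1.89 -0.49  0.95  0.15] F [-0.5  1.3  6.2] M [ 0.24  0.18 -0.03] op 0.0163
 tilt(deg) 0.21  jaw yaw -4.38
```

Request:
{"fn": "carry_out", "kwargs": {"plan": "0 0 0 0.7 0 0 1; 0 0 0 1.4 0 0 1; 0 0 0 1.4 0 0 1"}}

```text
time: 18.3
tool_pos: [0.5591, 0.0789, 0.1192]
eef_rot: [0.079, 0.701, -0.078, 0.704]
contact_force: [-0.2, 2.3, 6.8]
opening: 0.017
```

```bash
python3 s.py
```

```text
t18.30 tcp [0.5591 0.0789 0.1192] q [-0.9   0.54  0.9   1.89 -0.52  0.96  0.03] F [-0.2  2.3  6.8] M [ 0.2   0.16 -0.06] op 0.017
 tilt(deg) 0.22  jaw yaw -12.77
```

Request:
{"fn": "carry_out", "kwargs": {"plan": "0 0 0 0.5 0 0 1; 0 0 0 1 0 0 1; 0 0 0 1 0 0 1"}}

```text
time: 18.68
tool_pos: [0.5591, 0.0788, 0.1192]
eef_rot: [0.116, 0.696, -0.115, 0.699]
contact_force: [-0.1, 1.0, 6.6]
opening: 0.0164
```

```bash
python3 s.py
```

```text
t18.68 tcp [0.5591 0.0788 0.1192] q [-0.91  0.55  0.93  1.89 -0.54  0.96 -0.06] F [-0.1  1.   6.6] M [0.13 0.19 0.01] op 0.0164
 tilt(deg) 0.22  jaw yaw -18.75
```

Request:
{"fn": "carry_out", "kwargs": {"plan": "0 0 0 0.5 0 0 1; 0 0 0 1 0 0 1; 0 0 0 1 0 0 1"}}

```text
time: 19.05
tool_pos: [0.5589, 0.0789, 0.1191]
eef_rot: [0.152, 0.69, -0.151, 0.692]
contact_force: [-0.2, 1.1, 6.1]
opening: 0.0165
```

```bash
python3 s.py
```

```text
t19.05 tcp [0.5589 0.0789 0.1191] q [-0.93  0.57  0.96  1.89 -0.56  0.97 -0.14] F [-0.2  1.1  6.1] M [0.27 0.24 0.  ] op 0.0165
 tilt(deg) 0.2  jaw yaw -24.73
```

Request:
{"fn": "carry_out", "kwargs": {"plan": "0 0 0 0.5 0 0 1; 0 0 0 0.8 0 0 1; 0 0 0 0.8 0 0 1"}}

```text
time: 19.42
tool_pos: [0.5589, 0.0789, 0.1191]
eef_rot: [0.181, 0.683, -0.179, 0.685]
contact_force: [-0.6, 0.8, 6.6]
opening: 0.0169
```

```bash
python3 look.py 9
python3 - <<'E'
from h import *
s=load("side9")
cv2.imwrite("pics/m9.png",cv2.resize(s["image"][255:345,265:335,::-1],None,fx=8,fy=8,interpolation=cv2.INTER_CUBIC)[:600])
E
```

```text
t19.52 tcp [0.5589 0.0789 0.1191] q [-0.94  0.58  0.98  1.9  -0.58  0.98 -0.21] F [-1.2  1.4  7. ] M [0.2  0.31 0.14] op 0.0171
 tilt(deg) 0.19  jaw yaw -29.49
```

View pics/m9.png

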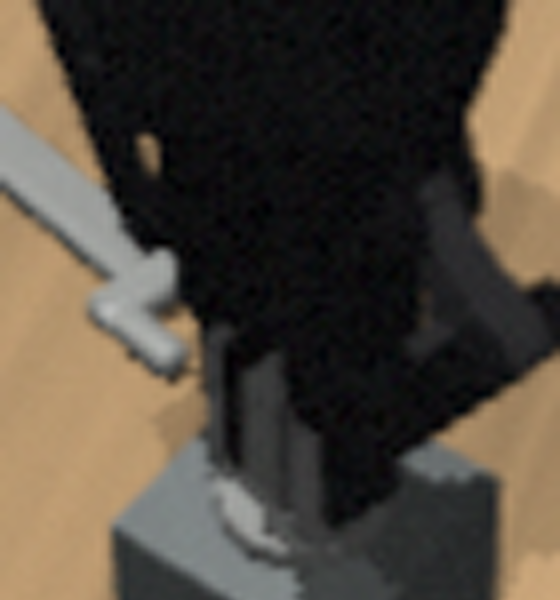

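Request:
{"fn": "carry_out", "kwargs": {"plan": "0 0 0 0.3 0 0 1; 0 0 0 0.5 0 0 1; 0 0 0 0.5 0 0 1"}}

```text
time: 19.9
tool_pos: [0.5589, 0.0789, 0.1192]
eef_rot: [0.198, 0.678, -0.197, 0.68]
contact_force: [-0.4, 0.7, 7.8]
opening: 0.0167
```

```bash
python3 s.py
```

```text
t19.90 tcp [0.5589 0.0789 0.1192] q [-0.95  0.58  0.99  1.9  -0.59  0.98 -0.26] F [-0.4  0.7  7.8] M [0.21 0.32 0.26] op 0.0167
 tilt(deg) 0.18  jaw yaw -32.48
```

Request:
{"fn": "carry_out", "kwargs": {"plan": "-0.01 0 0 0 0 0 1; -0.01 0 0 0 0 0 0.6; -0.01 0 0 0 0 0 0; -0.01 0 0 0 0 0 0; -0.01 0 0 0 0 0 -0.4; -0.01 0 0 0 0 0 -0.4; -0.3 0 0 0 0 0 -0.4; -0.8 0 0 0 0 0 -0.4; -1.4 0 0 0 0 0 -0.4; -2 0 0 0 0 0 -0.4"}}

```text
time: 21.15
tool_pos: [0.5574, 0.0777, 0.2402]
eef_rot: [0.199, 0.678, -0.198, 0.679]
contact_force: [0.3, 0.2, 0.1]
opening: 0.0597
```

Request:
{"fn": "carry_out", "kwargs": {"plan": "-0.5 -1 0 0 0 0 -0.4; -0.5 -2 0 0 0 0 -0.4; -0.5 -3 0 0 0 0 -0.4; -0.5 -3 0 0 0 0 -0.4"}}

```text
time: 21.65
tool_pos: [0.4576, -0.0787, 0.2683]
eef_rot: [0.203, 0.678, -0.2, 0.677]
contact_force: [1.0, 0.7, 0.5]
opening: 0.0599
```

```bash
python3 look.py 10
```

```text
t21.75 tcp [ 0.4605 -0.0738  0.2686] q [-1.18  0.15  1.38  1.95 -0.17  1.17 -0.31] F [0.8 0.7 0.1] M [ 0.04  0.01 -0.  ] op 0.0597
 tilt(deg) 0.19  jaw yaw -32.69
```

View pics/top10.png

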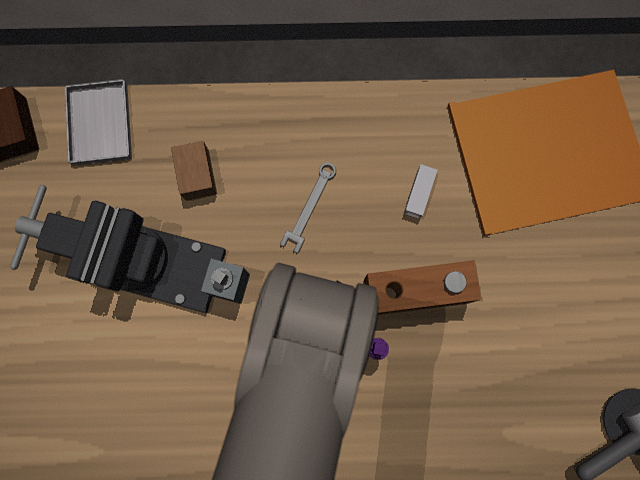

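View pics/side10.png

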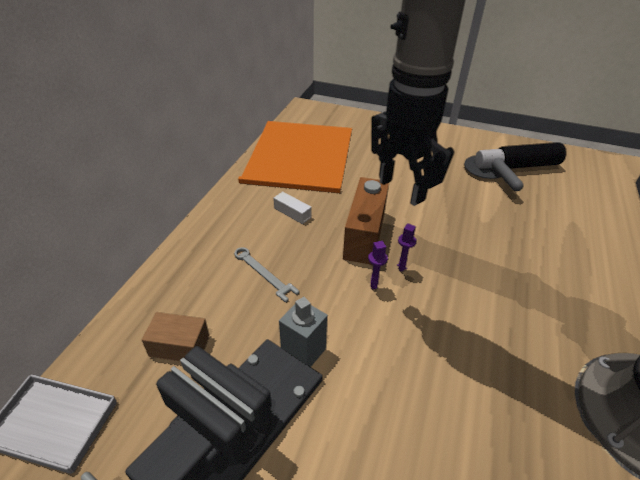

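Run:
```python
from h import *
s=load("side10");t=load("top10")
cv2.imwrite("pics/m10.png",np.hstack([cv2.resize(x["image"][a:a+60,b:b+60,::-1],None,fx=6.6,fy=6.6,interpolation=cv2.INTER_CUBIC) for x,a,b in((s,285,275),(t,250,195))]))
# expected flush outline: collar top circle & head top
c=np.array([.5575,.078])
print("side head top, collar top, seat:",(proj(s,[[*c,.133],[*c,.101],[*c,.095]])-[275,285])*6.6)
print("top:",(proj(t,[[*c,.133],[*c,.101]])-[195,250])*6.6)
```

```text
side head top, collar top, seat: [[188.77403193 109.76127372]
 [189.76892136 195.60848732]
 [189.94875611 211.12610328]]
top: [[147.52646394 167.51723966]
 [169.70734772 183.07161781]]
```

View pics/m10.png

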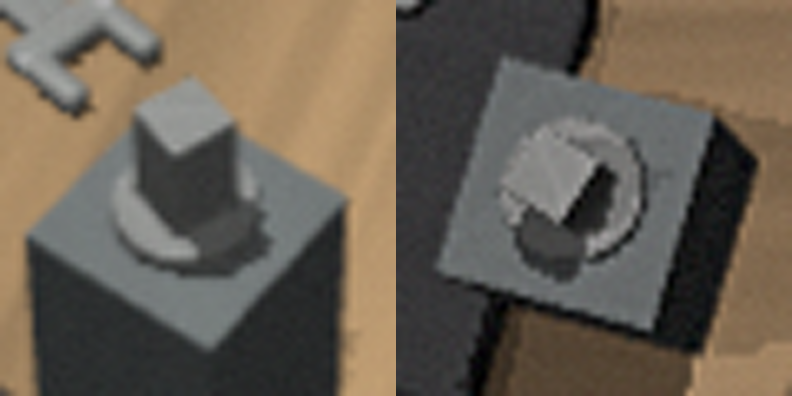

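```bash
python3 -c "
from workcell import arm
print(arm.observe()['joint_velocities'].round(3)); print(arm.sign_off())"
```

```text
[-0.001  0.04  -0.051 -0.016 -0.008 -0.002  0.002]
the job is handed in; nothing more can be done
None
```

The bolt is screwed fully home in the well with its collar on the boss, and the gripper has let go and moved clear. I handed the job in at about 22 s.

- **Sequence:** I took the steel bolt from the rack and lowered it into the well, where the teeth touched the land at about 10 N. I felt for the gaps turning clockwise; they came after about 50 degrees. It dropped the expected 7 mm or so and I screwed it about 140 degrees clockwise.
- **Stopping point:** The height stopped changing at about 100 degrees. The turning torque then rose from about 0 to 0.26 N m over the last 8 degrees, so I stopped there.
- **Turn figure:** 140 degrees is more than the nominal 125. I take the extra as slack in the gap at the start; I could not check that directly.
- **Forces:** The wrist readings stayed under about 12 N of push. The clamping force in the thread at the end is not measured; from the torque I roughly estimate 40 N, below the 50 N limit.
- **Last pictures:** The collar sits on the boss with no visible gap, and the head is within about a pixel of where a flush bolt should appear. The pin, wrench, carton, offcut and purple look-alikes appear where they were. In the last top view the arm hides one look-alike, but the side view shows both.

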